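# Level the tilt stage and hold the handheld microscope over the specimen

## Robot

A 7-joint arm with a two-finger parallel gripper is mounted at the origin on the work surface. World frame = base frame: x ahead of the robot, y to its left, z up, the work surface at z = 0. Lengths are in mm, angles in rad, forces in N, time in s.
With the tool pointing down it reaches from about 400 to 850 mm from the base axis. Payload 4.5 kg.
Tool frame: the origin (TCP) lies at the very end of the fingers, on their centre line; the grasp point (between the pads) lies 19 mm behind it; z points along the fingers, y is the line along which they close (so a half turn about z gives the same grasp; the last joint's range is limited). The gripper opens to 88 mm and grips with 3 to 60 N. Pads are 18 mm wide; open, the fingers measure 123 mm over their backs; the gripper's body (75 mm by 187 mm) begins 45 mm behind the grasp point.
Start: joints at [-1.102, 0.689, -0.195, 1.565, 0.157, 0.902, -0.215], TCP at [263.253, 566.88, 218.743] pointing down, gripper open.
Joint ranges: [-3.01, 3.01], [-0.46, 2.08], [-1.47, 1.51], [0.13, 2.56], [-1, 4.14], [0.04, 2.09], [-2.66, 2.66]. Speed limits (rad/s): [2.57, 2.57, 3.14, 3.14, 3.14, 3.14, 3.14].

## Interface

Orientations are given as a rotation vector (axis times angle).
In Python, from bench import state, get_image, finish_job gives the robot as it stands.
- The arm moves only by the tool step_arm, never from a script. Its argument "plan" is one flat list of numbers, 7 for each row, row after row: the shift along the world's x, y, z in mm, then the turn, a rotation vector about the world's x, y, z in degrees, then the opening, from 0 (shut) to 1 (fully open). In form: [dx, dy, dz, ax, ay, az, hand, dx, dy, dz, ax, ay, az, hand, ...]. A call has 1 to 5 rows; each row shifts and turns the commanded pose from where the row before left it; what a row does not reach is not made up. A row lasts 1/12 s, in which the tool goes at most 41.7 mm and 7.16 degrees, less where a joint would pass 70% of its speed; a pose out of reach is approached as far as the arm can. A call with a gripper value outside its range is refused whole. The fingers move at their own pace and stop on an object; "force" is the grip in N (left out, the last holds). Time passes only in rows, so rows that do not move let the fingers close. It gives the time, the measured TCP pose, the force, the opening and the grip force at its end, in the units of the state.
- state(): the state, without advancing time (a new reading comes with each control period).
- get_image(name): name is "scene" or "top" or "wrist"; returns a dict with "image" (400x640x3 uint8, red, green, blue), "z_map" (400x640 float32, mm along the optical axis (not along the pixel's ray), 0 where there is no reading), "fovy" (degrees; the focal length in pixels is half the picture's height over the tangent of half this angle, whatever the lens; pixels are square), "cx", "cy" (the principal point, pixels), "k1" (the pictures are not rectified: a ray, as slopes to the right and down, at radius r is drawn at 1 + k1 r^2 times it, then the intrinsics apply), "position" and "attitude" of the camera in the world; the wrist camera has in their place "hand_eye" (4x4, takes a point from camera to tool coordinates, whose origin is the TCP and whose axes are the flange's). Camera axes: x right, y down, z forward; pixel columns grow to the right and rows downward; lengths in mm; the calibration is good to about 2 mm. A picture is of the moment at which its call begins: read the wrist's pose just before it.
- finish_job(): hands the job in; it is judged then, once.
The state is a dict: "time": time; "joints": joint angles; "joint_vel": joint speeds; "tau": joint torques, N m; "eef_pos": TCP position; "ee_rot": TCP orientation; "wrist_force": force on the tool from outside, world axes, zero at the start; "moment": the same for the moment, N m; "width": opening from 0.0 (shut) to 1.0 (fully open); "grasp_force": force on a finger pad.
Only numpy, scipy, OpenCV 4.12 (cv2) and the standard library are available. Lean on these libraries where they do the work, as an engineer would, in place of code of your own. Each camera call takes 0.05 s, during which the arm holds its last target. There are 200 camera calls.

## Task

Level the specimen platform of the tilting stage by turning its screw knob. Then draw the handheld digital microscope out of its sloping rest, turn it upright with the lens pointing straight down, and hold it steady over the middle of the specimen with the lens about 20 mm above it, without ever touching the stage or specimen with the microscope. The program finishes while the gripper still holds the microscope up there; the platform stays level, and the other things on the bench are left where they are.

Things in the scene. Friction and masses are not known exactly. Their poses are not given: they have to be found in the camera images.
- stage: Fixed tilting specimen stage: aluminium base plate 160 x 120 x 12 mm, hinged steel platform (100 x 100 x 8 mm, top 48 mm above the bench when level), screw with a knob. Origin on the bench below the platform's middle; z up; base plate from x = -85 to +75 mm. The knob is on its -x side (facing the robot within 20 degrees). The hinge pin lies along y at x = +30 mm, 36 mm up.
- platform (a joint): Tilt of the platform, rad. 0: level. Negative: the knob side is low, as found (0.045 to 0.075 low). Turning the knob clockwise, seen from above, raises the knob side by 0.0208 rad of tilt per rad of turn (12 mm lead on a 92 mm arm); it stays where it is left.
- knob (a point): Middle of the knob's gripping band, on its vertical turning axis, 97 mm above the bench, at x = -62 mm, y = 0 of the stage. The knob is a black fluted cylinder, diameter 32 mm, gripped over 19 mm of height, top 106 mm and underside 82 mm above the bench. It turns stiffly (0.04 N m) at a fixed height and needs 2.2 to 3.6 rad to reach level: regrip as needed. Its stops lie well beyond level.
- specimen (a point): Centre of the specimen's top face: a black round resin mount, diameter 30 mm, 12 mm high, with a small steel coupon in its face, clipped to the middle of the platform. 60 mm above the bench when the platform is level; the two clips rise 2 mm above it. z is normal to the platform.
- rest: Fixed rest for the microscope: grey foot 110 x 100 x 18 mm with a black sleeve (outside 45, inside 37 mm diameter, 60 mm long, closed at the bottom) that leans 40 degrees from vertical towards the rest's -x, a sloping plate under it. Origin: middle of the foot's underside, on the bench. Its -x points roughly to the robot (within 30 degrees).
- microscope: Handheld digital microscope, a round stick 132 mm long, 0.11 to 0.18 kg, lens down in the rest's sleeve. Origin: centre of the lens end; z from lens to tail. From the lens: black barrel to 66 mm (diameter 28 to 33), focus ring to 78 (diameter 37), white grip to 124 (diameter 32), tail to 132. Its lower 55 mm are in the sleeve (slack 2 mm): draw it out over 60 mm along its axis.
- lens (a point): Centre of the microscope's lens end (its origin), z as the microscope's.
- spare_mount: Bystander: black resin mount 30 mm in diameter, 14 mm high, loose on the bench.
- mount_box: Bystander: white divided specimen tray 100 x 75 x 28 mm.
- wash_bottle: Bystander: white bottle 56 mm in diameter, 140 mm high.
- beaker: Bystander: glass beaker 68 mm in diameter, 90 mm high.
- paste_jar: Bystander: amber jar 60 mm in diameter, 60 mm high.
- tweezers: Bystander: steel tweezers about 120 mm long lying flat, 6 mm high.
- mouse: Bystander: black computer mouse 100 x 58 x 32 mm.
There are look-alikes about, which are no part of the job. What is shaped like the microscope but blue or yellow is not meant.

How it is judged (in metres and radians):
On the way, in this order (a step that is already met when the one before it is completed fails the run):
1. the platform is level (value of joint platform between -0.02 and 0.02 rad), for 0.3 s.
2. the microscope is drawn out of its rest in the gripper (z of lens in the frame of rest above 0.07 m and contact force between microscope and rest below 0.1 N and contact force between the fingers and microscope above 1 N), for 0.2 s.
At the end, for the whole second after the job is handed in: Platform level within 0.02 rad; microscope carried by the gripper alone, clear of stage and rest, upright lens down within 0.14 rad, lens within 12 mm sideways of the specimen centre and 8 to 35 mm above its face, steady (under 20 mm/s and 0.2 rad/s) (all of step 1 and angle between microscope's own z axis and vertical below 0.14 rad and horizontal distance between lens and specimen below 0.012 m and z of lens in the frame of specimen between 0.008 and 0.035 m and contact force between the fingers and microscope above 1 N and contact force between microscope and stage below 0.1 N and contact force between microscope and rest below 0.1 N and linear speed of microscope below 0.02 m/s and angular speed of microscope below 0.2 rad/s); the arm keeps its last pose, push and grip.
It fails at once if the microscope touches the stage or specimen (contact force between microscope and stage above 1 N).
It fails at once if a bystander is displaced by more than 30 mm (distance of any of spare_mount, mount_box, wash_bottle, beaker, paste_jar, tweezers, mouse from where it was at the start of the episode above 0.03 m).
It also fails if it takes over 61 s, if anything falls off the work surface, if the arm or the gripper's body presses on something with over 40 N, if the wrist force passes 120 N, or if a joint passes its speed limit or range.

## Working session

There is one attempt and no reset: what is moved stays moved. The work goes in short steps, Python scripts to look and compute and a tool call to move; the robot and the scene stay as the last step left them, time stands still between calls to the robot, and variables do not carry over. Pictures are saved under pics/ and viewed, at most 10 in all, crops included, and the job is handed in when it is done.

Besides the shell and the picture viewer there is one more tool, called after "Request:" as name(argument=value, ...) on one line, values as JSON. step_arm: Moves the arm, as the interface text tells. Its arguments: {"type":"object","properties":{"plan":{"type":"array"},"force":{"type":"number"}},"required":["plan"]}

```bash
mkdir -p pics; ls; cat > h.py <<'E'
import numpy as np, cv2
from bench import state, get_image
from scipy.spatial.transform import Rotation as R
def cam(n):
    s=state(); g=get_image(n)
    if n=="wrist":
        T=np.eye(4);T[:3,:3]=R.from_rotvec(s["ee_rot"]).as_matrix();T[:3,3]=s["eef_pos"]
        g["T"]=T@np.array(g["hand_eye"])
    else:
        a=np.array(g["attitude"],float);T=np.eye(4)
        T[:3,:3]=a if a.shape==(3,3) else R.from_rotvec(a).as_matrix() if a.size==3 else R.from_quat(a).as_matrix()
        T[:3,3]=g["position"];g["T"]=T
    return g
def cloud(g):
    f=200/np.tan(np.radians(g["fovy"])/2);K=np.array([[f,0,g["cx"]],[0,f,g["cy"]],[0,0,1.]])
    v,u=np.mgrid[0:400,0:640]
    p=cv2.undistortPoints(np.stack([u,v],-1).reshape(-1,1,2).astype(np.float64),K,np.array([g["k1"],0,0,0.])).reshape(400,640,2)
    z=g["z_map"].astype(float);P=np.stack([p[...,0]*z,p[...,1]*z,z],-1)@g["T"][:3,:3].T+g["T"][:3,3]
    P[z==0]=np.nan
    return P
def save(g,n): cv2.imwrite("pics/"+n,g["image"][...,::-1])
E
python3 - <<'E'
from h import *
print(state())
for n in("top","scene","wrist"):
    g=cam(n);print(n,{k:g[k] for k in g if k not in("image","z_map")})
    np.save(n+".npy",cloud(g));save(g,n+"0.png")
E
```

```text
pics
{'time': 0.0, 'joints': array([-1.10219686,  0.69000361, -0.19449757,  1.56632789,  0.15732617,
        0.90250542, -0.21508641]), 'joint_vel': array([-1.26395500e-03, -1.27198107e-05,  1.77884677e-03, -7.26564290e-04,
       -8.71046631e-04,  3.43458175e-04, -1.72688491e-03]), 'tau': array([ 5.86418969e-05, -5.27566767e+01, -1.26697853e+00, -1.53431368e+01,
       -5.26904664e-02,  6.51026436e-03,  1.57522659e-04]), 'eef_pos': array([263.04990158, 566.21405423, 217.90171363]), 'ee_rot': array([-6.77409792e-01, -3.06744446e+00,  2.88298795e-03]), 'wrist_force': array([-0.43364618, -0.5745003 ,  0.20753108]), 'moment': array([ 0.04947993, -0.00903377, -0.02018463]), 'grasp_force': 0.0, 'width': 0.9982192851310208}
top {'fovy': 48.97210697209291, 'cx': 318.43775049534446, 'cy': 195.93806485928036, 'k1': -0.09104479249649974, 'position': array([ 424.57356752,   11.99040614, 1219.30445542]), 'attitude': array([-2.16480635,  2.19994883, -0.09546307]), 'T': array([[-1.63099635e-02, -9.96537251e-01,  8.15321589e-02,
         4.24573568e+02],
       [-9.99853988e-01,  1.58396859e-02, -6
[... 913 characters left out ...]
'hand_eye': array([[ 3.75694782e-04, -9.54510614e-01, -2.98176703e-01,
         7.59801192e+01],
       [ 9.99999729e-01,  1.69607793e-04,  7.17032013e-04,
        -1.85118523e-01],
       [-6.33841574e-04, -2.98176891e-01,  9.54510419e-01,
        -1.66366600e+02],
       [ 0.00000000e+00,  0.00000000e+00,  0.00000000e+00,
         1.00000000e+00]]), 'T': array([[ 4.20834293e-01,  8.65968453e-01,  2.70179821e-01,
         1.94165792e+02],
       [ 9.07136960e-01, -4.01401336e-01, -1.26410058e-01,
         5.98375044e+02],
       [-1.01658139e-03,  2.98287789e-01, -9.54475438e-01,
         3.84350232e+02],
       [ 0.00000000e+00,  0.00000000e+00,  0.00000000e+00,
         1.00000000e+00]])}
```

View pics/top0.png

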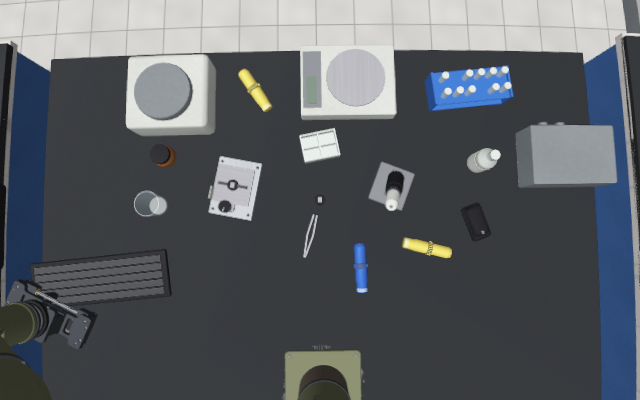

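View pics/scene0.png

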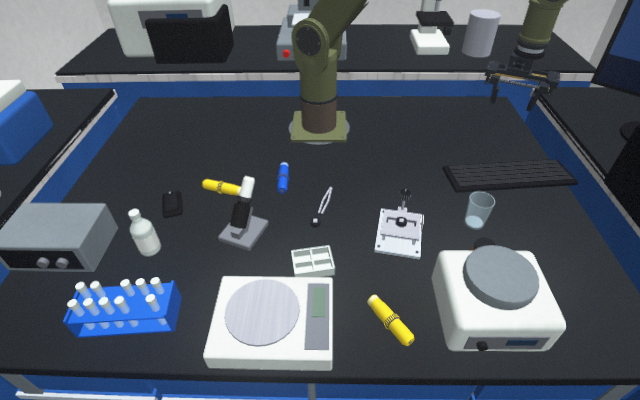

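The top picture shows the stage at about (236,188), with its black knob at (225,207) and the specimen at (233,185). The rest is at (391,186), and a stick with a black barrel and white grip leans in it, from (396,178) to (391,205). The similar sticks at (255,90), (427,247) and (361,267) are yellow or blue, so the one in the rest is the microscope. Next I'll measure these and crop.

```bash
python3 - <<'E'
from h import *
im=cv2.imread("pics/top0.png");a=im[145:230,195:270];b=im[150:225,360:435]
a=cv2.resize(a,(400,400),interpolation=2);b=cv2.resize(b,(400,400),interpolation=2)
cv2.imwrite("pics/crop.png",np.hstack([a,b]))
for n in("top","scene"):
    P=np.load(n+".npy").reshape(-1,3)
    ok=np.isfinite(P[:,0]);P=P[ok]
    st=P[(abs(P[:,0]-455)<120)&(abs(P[:,1]-230)<120)]
    k=st[(st[:,2]>90)&(st[:,2]<125)]
    print(n,"high",len(k),k.min(0),k.max(0),k.mean(0),np.median(k[:,2]))
    for nm,c,lo,hi in(("base",(455,220),7,17),("foot",(450,-150),13,23)):
        q=P[(np.hypot(P[:,0]-c[0],P[:,1]-c[1])<130)&(P[:,2]>lo)&(P[:,2]<hi)]
        print(nm,len(q),cv2.minAreaRect(q[:,:2].astype(np.float32)))
    pl=st[(st[:,2]>38)&(st[:,2]<75)];print("plat",len(pl),cv2.minAreaRect(pl[:,:2].astype(np.float32)))
    m=P[(np.hypot(P[:,0]-450,P[:,1]+150)<110)&(P[:,2]>90)]
    print("mic",len(m),m.min(0),m.max(0),m.mean(0))
E
```

```text
top high 141 [478.8138404  230.6668981   90.56588316] [511.71571035 263.42854763 113.42941305] [494.83941555 245.99480458 106.51648942] 106.68699733444828
base 562 ((460.3758850097656, 205.66091918945312), (211.0155029296875, 242.06419372558594), 79.10409545898438)
foot 524 ((462.77728271484375, -163.89669799804688), (231.85548400878906, 173.90036010742188), 5.791226863861084)
plat 980 ((530.7177734375, 239.4140167236328), (88.52487182617188, 120.18453979492188), 0.02171449549496174)
mic 382 [ 477.2633137  -211.61958076   90.12790211] [ 554.84838605 -158.80195404  160.31575213] [ 515.6161877  -181.5787457   127.97120874]
scene high 116 [482.24050357 232.30722909  90.31186646] [512.13926347 263.5316357  107.16667265] [500.280471   247.34757221 101.20783784] 103.09054555512569
base 190 ((530.5274047851562, 241.06948852539062), (119.28707122802734, 118.86297607421875), 78.6624755859375)
foot 370 ((464.50457763671875, -160.19110107421875), (227.4996337890625, 188.6156463623047), 11.20202350616455)
plat 706 ((536.0814819335938, 244.45339965820312), (110.92529296875, 93.2685546875), 80.67008972167969)
mic 392 [ 479.89557934 -210.57410954   90.36688218] [ 555.43224214 -157.81375358  155.08783826] [ 521.30815446 -178.11662502  121.50401792]
```

View pics/crop.png

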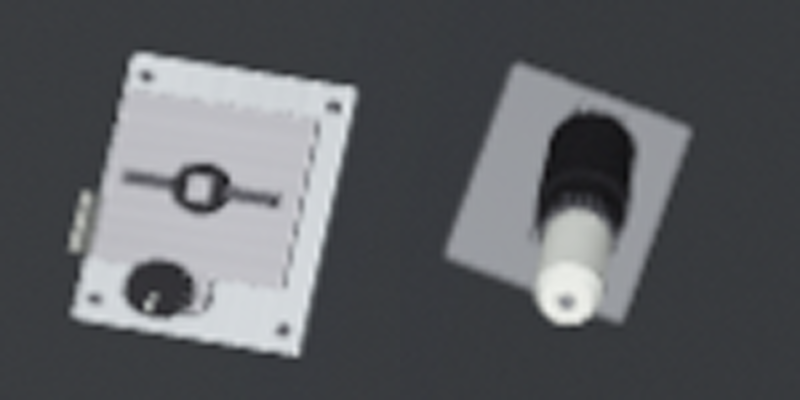

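The crop confirms it: the stick in the rest has a black barrel and white grip, and the stage shows the knob, specimen, steel coupon and clips. Next I'll refine the fits.

```bash
cat > fit.py <<'E'
from h import *
from scipy.optimize import least_squares
A=[];
for n in("top","scene"):
    P=np.load(n+".npy").reshape(-1,3);im=cv2.imread(f"pics/{n}0.png").reshape(-1,3).astype(int)
    ok=np.isfinite(P[:,0]);P=P[ok];im=im[ok]
    near=lambda c,r:np.hypot(P[:,0]-c[0],P[:,1]-c[1])<r
    g=im.mean(1)
    b=P[near((545,235),115)&(P[:,2]>6)&(P[:,2]<18)&(g>150)]
    f=P[near((535,-165),85)&(P[:,2]>12)&(P[:,2]<24)&(g>90)]
    print(n,"base",cv2.minAreaRect(b[:,:2].astype(np.float32)),"foot",cv2.minAreaRect(f[:,:2].astype(np.float32)))
    k=P[near((495,247),25)&(P[:,2]>100)]
    print("knob",k[:,:2].min(0),k[:,:2].max(0),cv2.minEnclosingCircle(k[:,:2].astype(np.float32)))
    s=P[near((555,235),30)&(P[:,2]>50)&(g<110)]
    print("spec",len(s),s.mean(0),s.min(0),s.max(0))
    p=P[near((555,235),60)&(P[:,2]>35)&(P[:,2]<56)&(g>140)]
    C=np.c_[p,np.ones(len(p))];c=np.linalg.lstsq(C[:,[0,1,3]],p[:,2],rcond=None)[0];print("plane",c,cv2.minAreaRect(p[:,:2].astype(np.float32)))
    w=P[near((500,-185),60)&(P[:,2]>95)&(g>150)]
    d=P[near((520,-180),60)&(P[:,2]>60)&(g<70)]
    print("white",len(w),w.min(0),w.max(0),w.mean(0),"black",len(d),d.min(0),d.max(0))
    A.append(w)
W=np.vstack(A)
def res(q):
    d=np.array([-np.sin(q[2])*np.cos(q[3]),-np.sin(q[2])*np.sin(q[3]),np.cos(q[2])])
    o=np.array([q[0],q[1],130.]);v=W-o;return np.linalg.norm(np.cross(v,d),axis=1)-16
r=least_squares(res,[500,-190,.7,.3],loss="soft_l1");q=r.x
d=np.array([-np.sin(q[2])*np.cos(q[3]),-np.sin(q[2])*np.sin(q[3]),np.cos(q[2])])
print(q,np.degrees(q[2:]),np.abs(r.fun).mean(),d,"tail s",np.percentile((W-[q[0],q[1],130])@d,[0,2,98,100]))
E
python3 fit.py
```

```text
top base ((550.9100341796875, 235.11590576171875), (119.9939193725586, 159.75486755371094), 78.5700912475586) foot ((548.8859252929688, -197.41790771484375), (100.6781997680664, 108.23609161376953), 68.56476593017578)
knob [480.88721107 230.6668981 ] [511.71571035 263.42854763] ((495.6086730957031, 247.2554931640625), 16.87981605529785)
spec 74 [553.89676024 234.4978835   59.06740557] [541.63586478 206.84214429  50.712903  ] [566.40968227 263.93914622  64.66758915]
plane [ 6.27627814e-02 -1.08113954e-02  1.48271246e+01] ((551.2928466796875, 238.70358276367188), (107.28528594970703, 105.28532409667969), 78.51156616210938)
white 220 [ 477.2633137  -195.97354441  116.84487934] [ 529.17021396 -158.80195404  160.31575213] [ 501.56067446 -176.17906844  142.99574049] black 246 [ 521.71367992 -219.52067844   60.62107537] [ 577.72581385 -167.55464228  120.58672943]
scene base ((552.0269165039062, 237.56619262695312), (119.6933364868164, 162.3606414794922), 78.62305450439453) foot ((551.8009033203125, -195.14517211914062), (99.92555236816406, 111.08084869384766), 67.8257827758789)
knob [482.24050357 232.30722909] [512.04807422 262.82867219] ((495.7054443359375, 249.14781188964844), 17.133323669433594)
spec 70 [558.59496425 235.48733179  55.86017827] [539.75582206 207.44992452  50.92126475] [570.56837457 263.35214682  60.87315172]
plane [ 5.03309627e-02 -1.06054293e-02  1.86556980e+01] ((552.1467895507812, 238.32470703125), (102.7426986694336, 112.52371978759766), 78.03114318847656)
white 234 [ 479.89557934 -195.44739158  108.26148728] [ 531.96426287 -157.81375358  155.08783826] [ 511.05423711 -174.09833683  132.92664627] black 388 [ 520.56635878 -218.02269245   60.8015958 ] [ 577.95611121 -166.572962    116.70478088]
[ 4.98079168e+02 -1.76663565e+02  7.48722294e-01 -3.46914428e-01] [ 42.89862745 -19.8767326 ] 2.323570221531032 [-0.64015129  0.23143755  0.73255921] tail s [-32.30475752 -29.9271704   26.19840338  27.18916039]
```

Request:
step_arm(plan=[22, -30, 0, 0, 0, 4, 1, 22, -30, 0, 0, 0, 4, 1, 22, -30, 0, 0, 0, 4, 1, 22, -30, 0, 0, 0, 4, 1, 22, -30, 0, 0, 0, 4, 1], force=30)

```text
time: 0.57
eef_pos: [373.9, 415.2, 218.5]
ee_rot: [-0.128, -3.139, 0.001]
wrist_force: [1.7, 1.3, -0.1]
width: 1.002
grasp_force: 0.0
```

Request:
step_arm(plan=[22, -30, -5, 0, 0, 4, 1, 22, -30, -5, 0, 0, 4, 1, 22, -30, -5, 0, 0, 4, 1, 22, -30, -5, 0, 0, 4, 1, 22, -30, -5, 0, 0, 4, 1])

```text
time: 0.98
eef_pos: [484.0, 265.1, 193.4]
ee_rot: [0.418, -3.113, 0.0]
wrist_force: [0.8, -0.6, -0.8]
width: 1.004
grasp_force: 0.0
```

```bash
python3 - <<'E'
from h import *
s=state();print(s["time"],s["eef_pos"],s["joints"],R.from_rotvec(s["ee_rot"]).as_matrix().round(3))
g=cam("wrist");save(g,"w1.png");P=cloud(g).reshape(-1,3)
P=P[np.isfinite(P[:,0])]
k=P[(np.hypot(P[:,0]-495,P[:,1]-247)<26)&(P[:,2]>101)&(P[:,2]<112)]
print(len(k),k.min(0),k.max(0),k.mean(0),cv2.minEnclosingCircle(k[:,:2].astype(np.float32)))
E
```

```text
0.9833 [484.02199252 265.11229435 193.39521985] [-0.32557533  0.65048627 -0.43075804  1.80845349  0.37409445  0.76418371
  0.88528541] [[-0.965 -0.264 -0.   ]
 [-0.264  0.965 -0.   ]
 [ 0.    -0.    -1.   ]]
1269 [479.02142054 229.33345655 101.03365918] [512.13640225 261.56230723 108.61261471] [494.56006049 245.49660929 106.21117164] ((495.5047912597656, 245.3292999267578), 16.65361976623535)
```

Request:
step_arm(plan=[11.5, -19, 0, 0, 0, 0, 1, 0, 0, -38, 0, 0, 0, 1, 0, 0, -38, 0, 0, 0, 1, 0, 0, -36, 0, 0, 0, 1, 0, 0, 0, 0, 0, 0, 1])

```text
time: 1.45
eef_pos: [490.8, 245.2, 76.0]
ee_rot: [0.411, -3.104, 0.008]
wrist_force: [-0.0, -1.3, 0.4]
width: 1.0
grasp_force: 0.0
```

Request:
step_arm(plan=[0, 0, 0, 0, 0, 0, 0.2, 0, 0, 0, 0, 0, 0, 0.2, 0, 0, 0, 0, 0, 0, 0.2, 0, 0, 0, 0, 0, 0, 0.2, 0, 0, 0, 0, 0, 0, 0.2])

```text
time: 1.87
eef_pos: [495.7, 248.5, 83.5]
ee_rot: [-0.412, 3.112, 0.002]
wrist_force: [-0.9, -0.1, -0.5]
width: 0.648
grasp_force: 0.0
```

Request:
step_arm(plan=[0, 0, 0, 0, 0, 0, 0.2, 0, 0, 0, 0, 0, 0, 0.2, 0, 0, 0, 0, 0, 0, 0.2, 0, 0, 0, 0, 0, 0, 0.2, 0, 0, 0, 0, 0, 0, 0.2])

```text
time: 2.28
eef_pos: [495.2, 246.6, 81.9]
ee_rot: [-0.411, 3.115, -0.003]
wrist_force: [0.8, -2.8, 3.2]
width: 0.339
grasp_force: 30.0
```

Request:
step_arm(plan=[0, 0, 0, 0, 0, -2, 0.2, 0, 0, 0, 0, 0, -5, 0.2, 0, 0, 0, 0, 0, -6, 0.2, 0, 0, 0, 0, 0, -6, 0.2, 0, 0, 0, 0, 0, -6, 0.2])

```text
time: 2.7
eef_pos: [495.2, 246.4, 81.9]
ee_rot: [0.284, 3.128, -0.003]
wrist_force: [0.8, -3.8, 4.0]
width: 0.334
grasp_force: 30.0
```

Request:
step_arm(plan=[0, 0, 0, 0, 0, -6, 0.2, 0, 0, 0, 0, 0, -6, 0.2, 0, 0, 0, 0, 0, -6, 0.2, 0, 0, 0, 0, 0, -6, 0.2, 0, 0, 0, 0, 0, -6, 0.2])

```text
time: 3.12
eef_pos: [495.1, 246.2, 81.9]
ee_rot: [1.084, 2.948, -0.003]
wrist_force: [0.2, -4.1, 3.7]
width: 0.339
grasp_force: 30.0
```

Request:
step_arm(plan=[0, 0, 0, 0, 0, -6, 0.2, 0, 0, 0, 0, 0, -6, 0.2, 0, 0, 0, 0, 0, -6, 0.2, 0, 0, 0, 0, 0, -6, 0.2, 0, 0, 0, 0, 0, -6, 0.2])

```text
time: 3.53
eef_pos: [494.9, 246.1, 81.9]
ee_rot: [1.81, 2.567, -0.002]
wrist_force: [0.5, -4.1, 4.6]
width: 0.335
grasp_force: 30.0
```

Request:
step_arm(plan=[0, 0, 0, 0, 0, -6, 0.2, 0, 0, 0, 0, 0, -6, 0.2, 0, 0, 0, 0, 0, -6, 0.2, 0, 0, 0, 0, 0, -6, 0.2, 0, 0, 0, 0, 0, -6, 0.2])

```text
time: 3.95
eef_pos: [494.7, 246.1, 81.9]
ee_rot: [2.412, 2.011, -0.002]
wrist_force: [0.6, -5.1, 4.4]
width: 0.342
grasp_force: 30.0
```

Request:
step_arm(plan=[0, 0, 0, 0, 0, -6, 0.2, 0, 0, 0, 0, 0, -6, 0.2, 0, 0, 0, 0, 0, -6, 0.2, 0, 0, 0, 0, 0, -6, 0.2, 0, 0, 0, 0, 0, 0, 0.2])

```text
time: 4.37
eef_pos: [494.6, 246.1, 81.8]
ee_rot: [2.776, 1.466, -0.002]
wrist_force: [-1.6, -4.5, 5.3]
width: 0.34
grasp_force: 30.0
```

```bash
cat > plat.py <<'E'
from h import *
s=state();print(s["time"],s["eef_pos"],s["joints"].round(3),"yaw",np.degrees(np.arctan2(*R.from_rotvec(s["ee_rot"]).as_matrix()[[1,0],1])))
x=np.array([.980,-.198]);o=np.array([556.3,235.3])
for n in("top","scene"):
    g=cam(n);P=cloud(g).reshape(-1,3);c=g["image"].reshape(-1,3).mean(1)
    l=(P[:,:2]-o)@np.c_[x,[-x[1],x[0]]]
    m=(l[:,0]>-35)&(l[:,0]<46)&(abs(l[:,1])<46)&(np.hypot(*l.T)>19)&(P[:,2]>35)&(P[:,2]<60)&(c>140)
    b=(((l[:,0]>54)&(l[:,0]<74)))&(abs(l[:,1])<56)&(P[:,2]<20)&(P[:,2]>0)
    A=np.c_[l[m],np.ones(m.sum())];z=P[m,2]
    for _ in range(3):
        q=np.linalg.lstsq(A,z,rcond=None)[0];k=abs(A@q-z)<4;A=A[k];z=z[k]
    print(n,len(z),"slope x,y,z0",q.round(4),"base z",np.median(P[b,2]))
    P0=np.load(n+".npy").reshape(-1,3);l=(P0[:,:2]-o)@np.c_[x,[-x[1],x[0]]]
    m=(l[:,0]>-35)&(l[:,0]<46)&(abs(l[:,1])<46)&(np.hypot(*l.T)>19)&(P0[:,2]>35)&(P0[:,2]<60)
    A=np.c_[l[m],np.ones(m.sum())];z=P0[m,2]
    for _ in range(3):
        q=np.linalg.lstsq(A,z,rcond=None)[0];k=abs(A@q-z)<4;A=A[k];z=z[k]
    print("  before",len(z),q.round(4))
E
python3 plat.py
```

```text
4.3667 [494.60458026 246.1281691   81.8451443 ] [-0.705  0.822  0.271  1.91  -0.445  0.469 -0.714] yaw -34.31977159714318
top 223 slope x,y,z0 [2.31000e-02 9.20000e-03 4.85743e+01] base z 13.022651742429616
  before 750 [ 6.48000e-02 -2.20000e-03  4.71889e+01]
scene 551 slope x,y,z0 [1.30000e-02 1.60000e-03 4.58093e+01] base z 9.73824006883956
  before 513 [5.73000e-02 1.30000e-03 4.42713e+01]
```

Request:
step_arm(plan=[0, 0, 0, 0, 0, -6, 0.2, 0, 0, 0, 0, 0, -6, 0.2, 0, 0, 0, 0, 0, -6, 0.2, 0, 0, 0, 0, 0, -6, 0.2, 0, 0, 0, 0, 0, -6, 0.2])

```text
time: 4.88
eef_pos: [494.4, 246.3, 81.9]
ee_rot: [3.061, 0.697, -0.001]
wrist_force: [-0.7, -6.0, 3.9]
width: 0.335
grasp_force: 30.0
```

Request:
step_arm(plan=[0, 0, 0, 0, 0, -6, 0.2, 0, 0, 0, 0, 0, 0, 0.2, 0, 0, 0, 0, 0, 0, 1, 0, 0, 0, 0, 0, 0, 1, 0, 0, 0, 0, 0, 0, 1])

```text
time: 5.3
eef_pos: [494.6, 249.0, 81.5]
ee_rot: [-3.092, -0.549, -0.0]
wrist_force: [-1.4, -0.4, -0.1]
width: 0.544
grasp_force: 0.0
```

Request:
step_arm(plan=[0, 0, 0, 0, 0, 0, 1, 0, 0, 0, 0, 0, 0, 1, 0, 0, 0, 0, 0, 0, 1, 0, 0, 15, 0, 0, 0, 1, 0, 0, 35, 0, 0, 0, 1])

```text
time: 5.72
eef_pos: [491.9, 247.3, 129.1]
ee_rot: [3.092, 0.548, -0.012]
wrist_force: [1.2, 0.4, -0.4]
width: 0.921
grasp_force: 0.0
```

Request:
step_arm(plan=[0, -35, 30, 0, 0, 0, 1, 0, -40, 10, 0, 0, 0, 1, 0, -40, 0, 0, 0, 0, 1, 0, -40, 0, 0, 0, -5, 1, 0, -40, 0, 0, 0, -5, 1])

```text
time: 6.13
eef_pos: [494.8, 54.9, 169.4]
ee_rot: [-3.129, -0.271, -0.002]
wrist_force: [0.1, 0.1, 0.3]
width: 1.0
grasp_force: 0.0
```

```bash
python3 plat.py
```

```text
6.1333 [494.76285486  54.87521157 169.40857066] [-0.529  0.668  0.542  2.019 -0.593  0.611 -0.982] yaw -80.09734398373757
top 755 slope x,y,z0 [-3.00000e-03 -6.00000e-04  4.91197e+01] base z 12.827107922934943
  before 750 [ 6.48000e-02 -2.20000e-03  4.71889e+01]
scene 561 slope x,y,z0 [-1.90000e-03  2.00000e-04  4.61267e+01] base z 9.737326589198801
  before 513 [5.73000e-02 1.30000e-03 4.42713e+01]
```

```bash
cat > tgt.py <<'E'
from h import *
from scipy.optimize import least_squares
def dirv(t,a): return np.array([-np.sin(t)*np.cos(a),-np.sin(t)*np.sin(a),np.cos(t)])
def whites(clouds):
    out=[]
    for P,c in clouds:
        P=P.reshape(-1,3);c=c.reshape(-1,3).astype(int)
        m=(np.hypot(P[:,0]-505,P[:,1]+178)<50)&(P[:,2]>95)&(P[:,2]<175)&(c.mean(1)>120)&(np.ptp(c,axis=1)<40)
        out.append(P[m])
    return out
def fit(W,t=None,a=None,z0=130):
    def full(q): return q if t is None else [*q,t,a]
    def res(q):
        q=full(q);d=dirv(q[2],q[3]);v=W-[q[0],q[1],z0];r=np.linalg.norm(np.cross(v,d),axis=1)
        return r-16
    d0=dirv(t or .7,a or -.37); s=(W-[500,-177,z0])@d0
    r=least_squares(res,[500,-177] if t is not None else [500,-177,.7,-.37],loss="soft_l1");q=full(r.x);d=dirv(q[2],q[3])
    s=(W-[q[0],q[1],z0])@d
    return np.array(q),d,np.percentile(s,[1,99]),np.abs(r.fun).mean()
def go(Rt,pt):
    s=state();Rc=R.from_rotvec(s["ee_rot"])
    print("pos",s["eef_pos"].round(1),"dpos",(pt-s["eef_pos"]).round(1),"rotvec deg",np.degrees((Rt*Rc.inv()).as_rotvec()).round(2))
def Rgrip(d,):
    y=np.array([d[1],-d[0],0]);y/=np.linalg.norm(y); y=-y if y[1]>0 else y
    return R.from_matrix(np.c_[np.cross(y,-d),y,-d])
E
python3 - <<'E'
from tgt import *
C=[(np.load(n+".npy"),cv2.imread(f"pics/{n}0.png")) for n in("top","scene")]
Ws=whites(C)
for W in Ws+[np.vstack(Ws)]:
    print(len(W),fit(W),fit(W,np.radians(40),np.radians(-21.8)))
d=dirv(np.radians(40),np.radians(-21.5));go(Rgrip(d),np.array([445,-156,195.]))
print(state()["joints"].round(2))
E
```

```text
240 (array([ 4.99053012e+02, -1.78226843e+02,  7.93488255e-01, -3.65435744e-01]), array([-0.66573635,  0.25472505,  0.70136315]), array([-29.47603614,  27.88655303]), np.float64(2.7283962868301184)) (array([ 4.99872770e+02, -1.78365909e+02,  6.98131701e-01, -3.80481777e-01]), array([-0.59681919,  0.23871064,  0.76604444]), array([-28.07630858,  28.42895071]), np.float64(2.860767442050314))
242 (array([ 4.97129952e+02, -1.75482656e+02,  7.29778741e-01, -3.58075349e-01]), array([-0.62441772,  0.23366155,  0.74532193]), array([-32.76793974,  20.57803855]), np.float64(1.3980590333974898)) (array([ 4.97497541e+02, -1.75531731e+02,  6.98131701e-01, -3.80481777e-01]), array([-0.59681919,  0.23871064,  0.76604444]), array([-31.98822676,  20.988545  ]), np.float64(1.447020562537807))
482 (array([ 4.98051615e+02, -1.76761124e+02,  7.56144815e-01, -3.60681060e-01]), array([-0.6419746 ,  0.24214037,  0.72748654]), array([-32.04101643,  26.45515063]), np.float64(2.3168550510707715)) (array([ 4.98565614e+02, -1.76804198e+02,  6.98131701e-01, -3.80481777e-01]), array([-0.59681919,  0.23871064,  0.76604444]), array([-31.00359553,  27.02188886]), np.float64(2.3891502325329426))
pos [494.9  48.1 170. ] dpos [ -49.9 -204.1   25. ] rotvec deg [ -4.04 -40.19 -29.4 ]
[-0.52  0.67  0.55  2.02 -0.59  0.61 -0.98]
```

Request:
step_arm(plan=[-13, -16, 12, -0.5, -5, -3.7, 1, -13, -16, 12, -0.5, -5, -3.7, 1, -12, -18, 12, -0.5, -5, -3.7, 1, -12, -24, 0, -0.5, -5, -3.7, 1, 0, -32, 0, -0.5, -5, -3.7, 1])

```text
time: 6.65
eef_pos: [453.2, -40.9, 235.0]
ee_rot: [3.009, -0.202, 0.561]
wrist_force: [2.1, -1.2, 0.3]
width: 0.995
grasp_force: 0.0
```

Request:
step_arm(plan=[0, -32, 0, -0.5, -5, -3.7, 1, 0, -33, -5, -0.5, -5, -3.7, 1, 0, -33, -6, -0.5, -5, -3.7, 1, 0, 0, 0, 0, 0, 0, 1, 0, 0, 0, 0, 0, 0, 1])

```text
time: 7.07
eef_pos: [479.2, -140.2, 304.2]
ee_rot: [2.881, -0.521, 0.788]
wrist_force: [-0.5, 0.1, -0.4]
width: 1.0
grasp_force: 0.0
```

```bash
cat > look.py <<'E'
from tgt import *
import sys
g=cam("wrist");save(g,sys.argv[1]);P=cloud(g)
W=whites([(P,g["image"])])[0]
W=W[np.linalg.norm(W-[495,-175,132],axis=1)<55]
print(len(W),W.min(0),W.max(0));print(fit(W))
q=fit(W,np.radians(40),np.radians(-21.8));print(q)
f=P.reshape(-1,3);c=g["image"].reshape(-1,3).mean(1)
d=dirv(np.radians(40),np.radians(-21.5));go(Rgrip(d),np.array([445,-156,195.]));print(state()["joints"].round(2))
E
python3 look.py w2.png
```

```text
1243 [ 477.61651893 -199.07506304  112.96077386] [ 530.90826207 -158.93539578  158.31584424]
(array([ 5.00382740e+02, -1.77931229e+02,  7.80494473e-01, -3.62775711e-01]), array([-0.65783533,  0.24969794,  0.7105657 ]), array([-28.39656975,  25.46705268]), np.float64(2.836251108351152))
(array([ 5.00892666e+02, -1.78036824e+02,  6.98131701e-01, -3.80481777e-01]), array([-0.59681919,  0.23871064,  0.76604444]), array([-26.82607422,  25.92342811]), np.float64(2.96701156829073))
pos [ 479.  -138.9  303.3] dpos [ -34.   -17.1 -108.3] rotvec deg [-2.53 -9.08 -0.86]
[-0.33  0.28  0.56  2.35 -1.    0.04 -0.77]
```

View pics/w2.png

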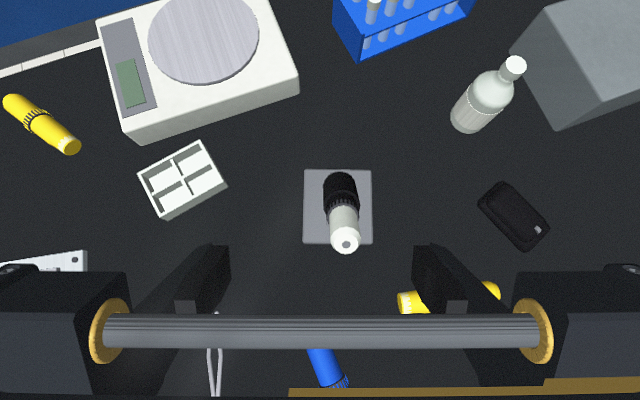

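Picture w2 shows the white tail at (345,240) and the black barrel at (340,190), both in the rest, with the fingers straddling. The wrist has run into its q5/q6 limits at a 40° tilt. I'll tilt the tool only 15° outward and let the fingers straddle the stick at an angle instead.

```bash
cat >> tgt.py <<'E'
G=np.array([501,-178,128.])
a=np.radians(-21.5)
def Rtilt(deg,az=a):
    t=np.radians(deg);z=np.array([np.sin(t)*np.cos(az),np.sin(t)*np.sin(az),-np.cos(t)]);y=np.array([np.sin(az),-np.cos(az),0])
    return R.from_matrix(np.c_[np.cross(y,z),y,z])
E
python3 - <<'E'
from tgt import *
Rt=Rtilt(15);z=Rt.as_matrix()[:,2];print(z)
go(Rt,G+19*z-100*z);go(Rt,G+19*z)
E
```

```text
[ 0.24080979 -0.0948575  -0.96592583]
pos [ 479.  -138.9  303.3] dpos [  2.5 -31.4 -97. ] rotvec deg [ 6.44 14.26 -1.05]
pos [ 479.  -138.9  303.3] dpos [  26.6  -40.9 -193.6] rotvec deg [ 6.44 14.26 -1.05]
```

Request:
step_arm(plan=[0.5, -6, -10, 1.6, 3.6, -0.3, 1, 0.5, -7, -16, 1.6, 3.6, -0.3, 1, 0.5, -7, -24, 1.6, 3.6, -0.3, 1, 0.5, -7, -24, 1.6, 3.6, -0.2, 1, 0.5, -4, -20, 0, 0, 0, 1])

```text
time: 7.53
eef_pos: [484.3, -170.2, 206.9]
ee_rot: [3.012, -0.566, 0.388]
wrist_force: [1.4, -1.5, 0.6]
width: 0.998
grasp_force: 0.0
```

Request:
step_arm(plan=[0, 0, 0, 0, 0, 0, 1, 0, 0, 0, 0, 0, 0, 1])

```text
time: 7.7
eef_pos: [480.5, -169.1, 207.8]
ee_rot: [3.014, -0.572, 0.386]
wrist_force: [-0.1, 0.1, 0.4]
width: 0.997
grasp_force: 0.0
```

```bash
python3 look.py w3.png; python3 - <<'E'
from tgt import *
Rt=Rtilt(15);z=Rt.as_matrix()[:,2]
go(Rt,G+19*z-100*z);go(Rt,G+19*z)
E
```

```text
2673 [ 477.01493543 -200.70394787  100.09110352] [ 532.13872801 -159.11762525  157.54958173]
(array([ 5.00342649e+02, -1.77803804e+02,  7.65526960e-01, -3.78688264e-01]), array([-0.64382414,  0.25617281,  0.72101732]), array([-29.64312946,  25.06357773]), np.float64(2.2783928107751255))
(array([ 5.00735752e+02, -1.77959388e+02,  6.98131701e-01, -3.80481777e-01]), array([-0.59681919,  0.23871064,  0.76604444]), array([-28.76896982,  25.4594206 ]), np.float64(2.384571354002948))
pos [ 480.8 -169.5  208.9] dpos [-35.8  13.5 -13.9] rotvec deg [ -9.12 -23.52   0.06]
[-0.17  0.55  0.61  2.2  -0.96  0.36 -0.73]
pos [ 480.8 -169.5  208.9] dpos [ 0.7 -0.8 -2.6] rotvec deg [ 0.05 -0.27  0.03]
pos [ 480.8 -169.5  208.9] dpos [ 24.8 -10.3 -99.2] rotvec deg [ 0.05 -0.27  0.03]
```

Request:
step_arm(plan=[6.5, -3, -25, 0, 0, 0, 1, 6.5, -3, -25, 0, 0, 0, 1, 6.5, -3, -25, 0, 0, 0, 1, 6, -2, -24, 0, 0, 0, 1, 0, 0, 0, 0, 0, 0, 0.6])

```text
time: 8.17
eef_pos: [510.7, -181.6, 113.0]
ee_rot: [3.017, -0.572, 0.377]
wrist_force: [-0.1, -0.9, -1.0]
width: 0.944
grasp_force: 0.0
```

Request:
step_arm(plan=[0, 0, 0, 0, 0, 0, 0.5, 0, 0, 0, 0, 0, 0, 0.5, 0, 0, 0, 0, 0, 0, 0.5, 0, 0, 0, 0, 0, 0, 0.5, 0, 0, 0, 0, 0, 0, 0.5])

```text
time: 8.58
eef_pos: [510.4, -182.5, 115.7]
ee_rot: [3.013, -0.573, 0.382]
wrist_force: [0.3, -0.2, 0.5]
width: 0.572
grasp_force: 0.0
```

```bash
python3 - <<'E'
from tgt import *
Rt=Rtilt(15);z=Rt.as_matrix()[:,2]
go(Rt,G+19*z);s=state();print(s["wrist_force"],s["width"],s["joints"].round(2))
g=cam("wrist");save(g,"w4.png")
E
```

```text
pos [ 510.4 -182.5  115.7] dpos [-4.8  2.7 -6. ] rotvec deg [ 0.01 -0.54  0.06]
[ 0.29438399 -0.21960582  0.52318804] 0.5718937963297968 [ 0.16  0.69  0.12  2.18 -1.    0.04 -0.71]
```

View pics/w4.png

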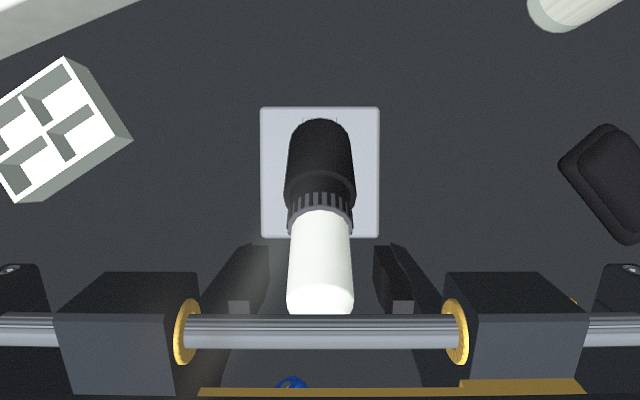

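Picture w4 shows the white grip centred between the fingers at (320,265), with the fingers at about x=250 and x=390. q5 and q6 are at their limits again, so I'll turn the tool to vertical about the grasp point.

Request:
step_arm(plan=[-2, 1, 0, 1.8, 4.6, 0, 0.57, -2, 1, -1, 1.8, 4.6, 0, 0.57, -2, 1, -2, 1.8, 4.6, 0, 0.57, -2, 1, -4, 0, 0, 0, 0.57, 0, 0, 0, 0, 0, 0, 0.57])

```text
time: 9.05
eef_pos: [503.5, -178.7, 104.1]
ee_rot: [3.078, -0.583, 0.046]
wrist_force: [-0.4, 0.8, -0.8]
width: 0.57
grasp_force: 0.0
```

```bash
python3 - <<'E'
from tgt import *
Rt=Rtilt(0)
go(Rt,np.array([502,-178.6,109]));s=state();print(s["wrist_force"],s["width"],s["joints"].round(2))
E
```

```text
pos [ 503.5 -178.7  104.1] dpos [-1.5  0.1  4.9] rotvec deg [ 0.79  1.56 -0.03]
[-0.42511719  0.80321953 -0.84889883] 0.5702504016556066 [-0.07  0.82  0.55  1.99 -0.84  0.53 -0.87]
```

Request:
step_arm(plan=[-1.5, 0, 4, 0.8, 1.6, 0, 0.55, 0, 0, 0, 0, 0, 0, 0.2, 0, 0, 0, 0, 0, 0, 0.2, 0, 0, 0, 0, 0, 0, 0.2, 0, 0, 0, 0, 0, 0, 0.2], force=40)

```text
time: 9.47
eef_pos: [501.0, -178.5, 108.9]
ee_rot: [-3.083, 0.589, 0.003]
wrist_force: [-0.7, -0.1, 1.5]
width: 0.35
grasp_force: 40.0
```

Request:
step_arm(plan=[0, 0, 0, 0, 0, 0, 0.2, 0, 0, 0, 0, 0, 0, 0.2, 0, 0, 0, 0, 0, 0, 0.2])

```text
time: 9.72
eef_pos: [501.0, -178.5, 108.9]
ee_rot: [-3.083, 0.588, 0.005]
wrist_force: [-1.8, -0.1, 2.2]
width: 0.348
grasp_force: 40.0
```

```bash
python3 - <<'E'
from tgt import *
go(Rtilt(0),np.array([502,-178.6,109]));s=state();print(s["wrist_force"],s["moment"],s["width"],s["grasp_force"],s["joints"].round(2))
E
```

```text
pos [ 501.  -178.5  108.9] dpos [ 1.  -0.1  0.1] rotvec deg [-0.19 -0.14  0.09]
[-1.75199079 -0.11541745  2.18657941] [ 0.19998486  0.54488144 -0.02245023] 0.3479534538571331 39.9984285235405 [-0.07  0.83  0.58  1.96 -0.8   0.6  -0.9 ]
```

Request:
step_arm(plan=[-3, 1.2, 3.8, 0, 0, 0, 0.2, -4.8, 1.9, 6.1, 0, 0, 0, 0.2, -4.8, 1.9, 6.1, 0, 0, 0, 0.2, -4.8, 1.9, 6.1, 0, 0, 0, 0.2, -4.8, 1.9, 6.1, 0, 0, 0, 0.2])

```text
time: 10.13
eef_pos: [478.7, -169.7, 137.9]
ee_rot: [-3.084, 0.588, 0.004]
wrist_force: [-0.9, -0.7, -1.2]
width: 0.342
grasp_force: 40.0
```

```bash
python3 - <<'E'
from tgt import *
go(Rtilt(0),np.array([501,-178.5,109]));s=state();print(s["wrist_force"],s["moment"],s["width"],s["joints"].round(2))
E
```

```text
pos [ 478.7 -169.7  137.9] dpos [ 22.3  -8.8 -28.9] rotvec deg [-0.16 -0.11  0.08]
[-0.94240049 -0.69223886 -1.22776639] [ 0.09020589  0.17972729 -0.02687987] 0.34242183948831334 [-0.11  0.76  0.62  2.02 -0.77  0.62 -0.91]
```

Request:
step_arm(plan=[-6, 2.4, 7.7, 0, 0, 0, 0.2, -6, 2.4, 7.7, 0, 0, 0, 0.2, -6, 2.4, 7.7, 0, 0, 0, 0.2, -6, 2.4, 7.7, 0, 0, 0, 0.2, -3, 1.2, 12, 0, 0, 0, 0.2])

```text
time: 10.55
eef_pos: [450.8, -158.4, 180.4]
ee_rot: [-3.083, 0.588, 0.007]
wrist_force: [-0.6, -0.7, -1.7]
width: 0.35
grasp_force: 40.0
```

Request:
step_arm(plan=[0, 0, 25, 0, 0, 0, 0.2, 0, 0, 30, 0, 0, 0, 0.2, 0, 0, 30, 0, 0, 0, 0.2, 0, 0, 15, 0, 0, 0, 0.2, 0, 0, 0, 0, 0, 0, 0.2])

```text
time: 10.97
eef_pos: [454.0, -160.6, 283.6]
ee_rot: [-3.085, 0.588, -0.008]
wrist_force: [0.8, -0.5, -2.9]
width: 0.347
grasp_force: 40.0
```

```bash
python3 - <<'E'
from tgt import *
s=state();print(s["time"],s["eef_pos"],s["wrist_force"],s["moment"],s["width"],s["joints"].round(2))
for n in("scene","top"):
    g=cam(n);save(g,n+"1.png");np.save(n+"1.npy",cloud(g))
a=cv2.imread("pics/scene1.png")[60:310,120:520]
cv2.imwrite("pics/s1c.png",cv2.resize(a,(800,500)))
E
```

```text
10.9667 [ 454.04146465 -160.5894723   283.57020467] [ 0.75370192 -0.45527545 -2.88763188] [0.01872848 0.22966638 0.03104597] 0.34709826485647954 [-0.29  0.54  0.87  1.93 -0.53  0.91 -1.1 ]
```

View pics/s1c.png

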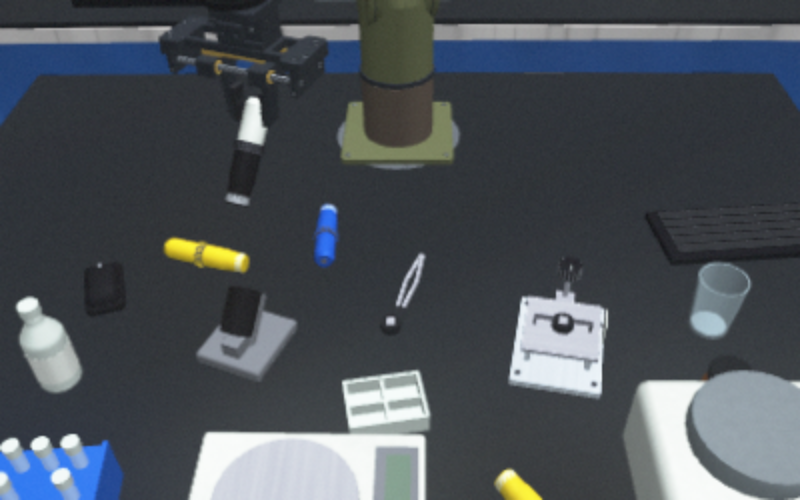

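The crop shows the microscope drawn out and held: white grip at (253,110) in the fingers, lens at (238,198), and the empty sleeve at (240,310). Next I'll tilt it upright and swing it over to the stage.

Request:
step_arm(plan=[5, 15, 0, 2.1, 5.2, 0, 0.2, 8, 20, 0, 2.1, 5.2, 0, 0.2, 8, 20, 0, 2.1, 5.2, 0, 0.2, 8, 20, 0, 2.1, 5.2, 0, 0.2, 8, 20, 0, 2.1, 5.2, 0, 0.2])

```text
time: 11.48
eef_pos: [489.5, -62.9, 278.7]
ee_rot: [-2.901, 0.553, 0.737]
wrist_force: [0.7, 0.3, -2.4]
width: 0.347
grasp_force: 40.0
```

Request:
step_arm(plan=[8, 20, 0, 2.1, 5.2, 0, 0.2, 8, 20, 0, 2.1, 5.2, 0, 0.2, 5, 20, 0, 0, 0, 4, 0.2, 5, 20, 0, 0, 0, 5, 0.2, 5, 20, 0, 0, 0, 5, 0.2])

```text
time: 11.9
eef_pos: [520.3, 36.0, 277.2]
ee_rot: [-2.903, 0.19, 1.045]
wrist_force: [0.8, -0.2, -1.6]
width: 0.347
grasp_force: 40.0
```

```bash
python3 - <<'E'
from tgt import *
s=state();print(s["time"],s["eef_pos"],s["wrist_force"],s["moment"],s["width"],s["joints"].round(2));go(Rtilt(-40,np.radians(23)),np.array([545,230,283]))
print(R.from_rotvec(s["ee_rot"]).as_matrix().round(3))
E
```

```text
11.9 [520.34049241  36.02533729 277.19670073] [ 0.81906541 -0.24993059 -1.58572205] [-0.16855518 -0.66210916  0.00854935] 0.3473671512688715 [-0.34  0.97  0.68  1.2  -0.46  1.84 -1.36]
pos [520.3  36.  277.2] dpos [ 24.7 194.    5.8] rotvec deg [-0.39  0.34 30.62]
[[ 0.764 -0.133 -0.631]
 [-0.098 -0.991  0.089]
 [-0.638 -0.006 -0.77 ]]
```

Request:
step_arm(plan=[3, 23, -3, 0, 0, 3.8, 0.2, 3, 24, -3, 0, 0, 3.8, 0.2, 3, 24, -3, 0, 0, 3.8, 0.2, 3, 24, -3, 0, 0, 3.8, 0.2, 3, 24, -3, 0, 0, 3.8, 0.2])

```text
time: 12.32
eef_pos: [535.0, 156.0, 262.7]
ee_rot: [2.886, 0.292, -1.039]
wrist_force: [1.6, -1.0, -1.9]
width: 0.352
grasp_force: 40.0
```

Request:
step_arm(plan=[3, 24, 0, 0, 0, 3.8, 0.2, 3, 24, 0, 0, 0, 3.8, 0.2, 3, 24, 0, 0, 0, 3.8, 0.2, 0, 0, 0, 0, 0, 0, 0.2, 0, 0, 0, 0, 0, 0, 0.2])

```text
time: 12.73
eef_pos: [543.5, 229.2, 262.2]
ee_rot: [2.785, 0.569, -1.004]
wrist_force: [-0.4, -1.1, -1.2]
width: 0.347
grasp_force: 40.0
```

```bash
cat > mic.py <<'E'
from tgt import *
# fit held stick near the tool: axis from scene+top depth
s=state();p=s["eef_pos"];Rc=R.from_rotvec(s["ee_rot"]).as_matrix();Gp=p-19*Rc[:,2]
print(s["time"],p.round(1),"F",s["wrist_force"].round(1),s["joints"].round(2),"grasp",Gp.round(1));go(Rtilt(-40,np.radians(23)),np.array([545,230,170]))
Q=[]
for n in("scene","top","wrist"):
    g=cam(n);save(g,n+"2.png");P=cloud(g).reshape(-1,3)
    m=(np.hypot(P[:,0]-Gp[0],P[:,1]-Gp[1])<35)&(P[:,2]>Gp[2]-125)&(P[:,2]<Gp[2]-26)
    q=P[m];print(n,len(q),q.min(0).round(1) if len(q) else"",q.max(0).round(1) if len(q) else "")
    if len(q)<60: continue
    z0=Gp[2]-60
    def res(x):
        d=np.array([x[2],x[3],1]);d/=np.linalg.norm(d)
        return np.linalg.norm(np.cross(q-[x[0],x[1],z0],d),axis=1)-x[4]
    r=least_squares(res,[Gp[0],Gp[1],0,0,15.5],loss="soft_l1",f_scale=2,bounds=([0,-900,-.5,-.5,14],[900,900,.5,.5,17]))
    x=r.x;L=np.percentile(q[:,2],1);print("  slope",x[2:4].round(3),"r",x[4].round(1),"lens xy",(x[:2]+x[2:4]*(L-z0)).round(1),"lens z",L.round(1),np.abs(r.fun).mean().round(2))
E
python3 mic.py
```

```text
12.7333 [543.5 229.2 262.2] F [-0.4 -1.1 -1.2] [-0.63  1.08  0.57  0.89 -0.38  1.97 -1.34] grasp [554.7 233.8 276.9]
pos [543.5 229.2 262.2] dpos [  1.5   0.8 -92.2] rotvec deg [-0.63  0.22  0.1 ]
scene 346 [550.8 218.6 171.3] [576.2 253.5 250.4]
  slope [ 0.038 -0.025] r 16.1 lens xy [554.4 238.1] lens z 172.9 1.01
top 62 [536.4 214.4 173.6] [562.6 240.2 250.7]
  slope [-0.093 -0.055] r 15.2 lens xy [558.9 235. ] lens z 174.9 0.72
wrist 5397 [545.2 211.7 173.3] [577.3 249.5 250.9]
  slope [0.052 0.013] r 16.8 lens xy [554.8 230. ] lens z 176.1 0.63
```

Request:
step_arm(plan=[0, 0, -13, 0, 0, 0, 0.2, 0, 0, -18, 0, 0, 0, 0.2, 0, 0, -18, 0, 0, 0, 0.2, 0, 0, -13, 0, 0, 0, 0.2, 0, 0, 0, 0, 0, 0, 0.2])

```text
time: 13.3
eef_pos: [543.0, 225.8, 199.7]
ee_rot: [2.786, 0.558, -1.009]
wrist_force: [0.6, 0.0, -2.2]
width: 0.346
grasp_force: 40.0
```

Request:
step_arm(plan=[0, 0, 0, 0, 0, 0, 0.2, 0, 0, 0, 0, 0, 0, 0.2])

```text
time: 13.47
eef_pos: [544.9, 226.4, 203.6]
ee_rot: [2.788, 0.561, -0.999]
wrist_force: [0.3, 0.4, -1.1]
width: 0.344
grasp_force: 40.0
```

```bash
python3 mic.py; python3 - <<'E'
import cv2
a=cv2.imread("pics/scene2.png")[120:280,340:460];b=cv2.imread("pics/wrist2.png")
cv2.imwrite("pics/f.png",cv2.hconcat([cv2.resize(a,(300,400)),cv2.resize(b[:,70:570],(500,400))]))
E
```

```text
13.4667 [544.9 226.4 203.6] F [ 0.3  0.4 -1.1] [-0.63  1.13  0.57  0.95 -0.39  1.86 -1.33] grasp [556.1 231.  218.3]
pos [544.9 226.4 203.6] dpos [  0.1   3.6 -33.6] rotvec deg [-0.54  0.48  0.36]
scene 295 [556.9 216.7 111. ] [578.5 251.1 192.2]
  slope [ 0.043 -0.029] r 16.2 lens xy [555.9 235.5] lens z 113.4 1.03
top 61 [539.  213.9 114.9] [565.  247.2 192.3]
  slope [-0.064 -0.056] r 17.0 lens xy [561.4 236.2] lens z 116.8 0.69
wrist 5720 [546.1 212.7 113.4] [578.2 250.5 192.3]
  slope [0.044 0.01 ] r 16.8 lens xy [556.3 231.2] lens z 116.7 0.66
```

View pics/f.png

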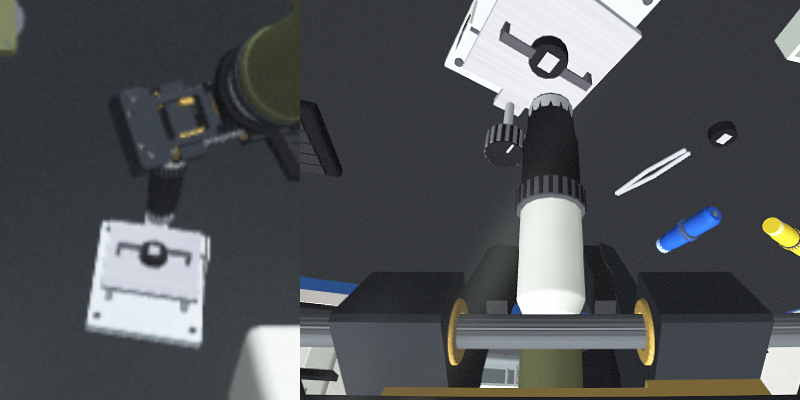

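```bash
cat > spec.py <<'E'
from h import *
for n in("wrist","scene","top"):
    g=cam(n);P=cloud(g).reshape(-1,3);c=g["image"].reshape(-1,3).astype(float).mean(1)
    near=np.hypot(P[:,0]-556,P[:,1]-235)<22
    m=near&(P[:,2]>53)&(P[:,2]<68); q=P[m]
    if len(q)<20: print(n,"few");continue
    z=np.median(q[:,2]);t=q[abs(q[:,2]-z)<3]
    print(n,"spec",len(t),"z",z.round(1),"circle",cv2.minEnclosingCircle(t[:,:2].astype(np.float32)),"x",np.percentile(t[:,0],[1,99]).round(1),"y",np.percentile(t[:,1],[1,99]).round(1))
    w=P[(np.hypot(P[:,0]-556,P[:,1]-235)<30)&(P[:,2]>70)&(P[:,2]<190)]
    L=np.percentile(w[:,2],.5);b=w[w[:,2]<L+14];print("   lens z",L.round(1),"band x",np.percentile(b[:,0],[1,99]).round(1),"y",np.percentile(b[:,1],[1,99]).round(1))
E
python3 spec.py
```

```text
wrist spec 1376 z 60.4 circle ((555.728515625, 235.0430145263672), 21.887683868408203) x [543.4 571.3] y [214.7 255.3]
   lens z 115.5 band x [557.6 574. ] y [221.2 246.9]
scene spec 84 z 57.8 circle ((558.4468994140625, 234.42166137695312), 19.949853897094727) x [544.3 572. ] y [217.1 253.9]
   lens z 112.9 band x [562.3 575.5] y [221.4 248.5]
top spec 49 z 60.8 circle ((552.6295166015625, 230.9337615966797), 16.372600555419922) x [542.8 568.1] y [215.  245.9]
   lens z 116.7 band x [544.8 560.4] y [219.3 230.6]
```

Picture f shows the upright microscope over the stage and clear of the knob: lens ring at (550,100), specimen at (547,57). All three cameras put the lens 55 mm above the specimen and about 2 mm too far in x.

Request:
step_arm(plan=[-1, 0, -8, 0, 0, 0, 0.2, -1, 1, -9, 0, 0, 0, 0.2, 0, 0, -8, 0, 0, 0, 0.2, 0, 0, -6, 0, 0, 0, 0.2, 0, 0, -2, 0, 0, 0, 0.2])

```text
time: 14.18
eef_pos: [541.6, 227.8, 168.2]
ee_rot: [2.786, 0.562, -1.004]
wrist_force: [-0.4, -0.4, -0.8]
width: 0.349
grasp_force: 40.0
```

Request:
step_arm(plan=[0, 0, 0, 0, 0, 0, 0.2, 0, 0, 0, 0, 0, 0, 0.2, 0, 0, 0, 0, 0, 0, 0.2, 0, 0, 0, 0, 0, 0, 0.2, 0, 0, 0, 0, 0, 0, 0.2])

```text
time: 14.6
eef_pos: [542.7, 227.8, 170.3]
ee_rot: [2.788, 0.562, -0.999]
wrist_force: [0.6, 0.2, -1.8]
width: 0.343
grasp_force: 40.0
```

```bash
python3 spec.py; python3 mic.py; python3 plat.py | grep -v before; python3 -c "
from bench import state;s=state();print(abs(s['joint_vel']).max(),s['grasp_force'],s['wrist_force'])"
```

```text
wrist spec 1168 z 60.5 circle ((556.3919067382812, 234.8728790283203), 21.966800689697266) x [547.6 571.4] y [214.  255.5]
   lens z 83.0 band x [554.8 571.6] y [222.2 247.8]
scene spec 75 z 57.7 circle ((555.647705078125, 235.98434448242188), 20.954322814941406) x [545.5 570.8] y [217.1 255.1]
   lens z 77.8 band x [555.2 572.2] y [221.8 249.1]
top spec 28 z 60.4 circle ((553.3790893554688, 229.82814025878906), 15.150548934936523) x [541.7 567.3] y [214.9 240.6]
   lens z 83.1 band x [543.9 558.9] y [220.2 228. ]
14.75 [542.6 227.8 170.2] F [-0.6 -1.  -2.2] [-0.64  1.16  0.56  0.98 -0.4   1.8  -1.32] grasp [553.7 232.4 184.8]
pos [542.6 227.8 170.2] dpos [ 2.4  2.2 -0.2] rotvec deg [-0.55  0.44  0.34]
scene 274 [547.5 201.3  59.9] [575.5 260.6 156.3]
  slope [ 0.048 -0.014] r 16.2 lens xy [552.3 236.6] lens z 60.0 1.28
top 93 [536.9 198.5  60. ] [568.  244.7 158.8]
  slope [-0.052  0.043] r 14.0 lens xy [556.8 228.8] lens z 60.0 3.81
wrist 7180 [543.4 197.6  59.8] [575.3 266.4 158.8]
  slope [0.059 0.007] r 17.0 lens xy [551.3 232.3] lens z 60.0 1.85
14.9 [542.49005412 227.81804442 170.02542858] [-0.636  1.163  0.557  0.977 -0.399  1.801 -1.322] yaw -67.3298490021396
top 573 slope x,y,z0 [-1.10000e-03 -5.00000e-04  4.89421e+01] base z 12.972897723961978
scene 535 slope x,y,z0 [-3.50000e-03  2.80000e-03  4.60841e+01] base z 9.967813658159116
0.0014429636963894607 39.998729825019836 [ 0.33669072 -0.58975741 -2.22542254]
```

```bash
python3 -c "
from bench import finish_job;print(finish_job())"
```

```text
the job is handed in; nothing more can be done
None
```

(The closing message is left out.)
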